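Park and lock the hand guard of a mandoline slicer

TASK

Leave the mandoline slicer safe: with your fingertips, gently push its hand guard along the rails, away from the carrying handle, until you feel it drop into its parking notches over the blade, and then push the lock tab on the slicer's front side all the way in, so that the bolt holds the guard there. Only push: do not grip or lift the guard, and leave everything else on the worktop where it is. Finish with the hand clear.

Things in the scene. Friction and masses are not known exactly. Their poses are not given: they have to be found in the camera images.
- slicer: The mandoline slicer, fixed to the worktop: white frame, ribbed steel deck (at most 68 mm high) and clear catch box, 364 x 106 mm; two steel rails, tops 72 mm above the worktop. Origin: centre of its underside at worktop height. z up; y along the rails toward the black carrying handle (a low loop reaching y = 220 mm, 64 mm high); -x is the front side with the lock.
- runner (a joint): Travel of the black hand guard along the rails, m: 0 at the handle end, growing away from the handle (slicer -y), 0.225 at the far stop. Starts at 0 to 0.06; parked is 0.155. Friction about 2 N; some 10 mm before 0.155 it drops in by itself and the push falls to nothing; to push it on out takes 8 to 13 N. Let go within 7 mm of 0.155, it centres itself.
- guard (a joint): Height of the hand guard on its sprung feet, m: 0 to -0.001 while it rides on the rails, about -0.0055 when it has dropped into the parking notches, positive when lifted off the rails.
- guard_push (a point): Middle of the guard's flat end face on the handle side, 94 mm above the worktop: push here along slicer -y. The guard is a black block 100 mm long (along the rails) and 82 mm wide on a 96 mm wide foot; its end faces reach from 78 to 109 mm above the worktop, and a mushroom knob on top reaches 141 mm. Axes as the slicer's.
- park (a point): Where the middle of the guard stands when parked: slicer (0, -40, 72) mm, over the blade and in line with the lock. When parked, guard_push lies 50 mm from it toward the handle.
- lock (a joint): Travel of the lock bolt, m: 0 drawn back, 0.0135 fully in (a firm stop); it stays where it is left, friction about 3 N. The bolt enters a hole in an ear on the guard's front; with the guard some mm off its place it butts against the ear after 4 mm; pushed in before the guard has come it bars the guard's way.
- lock_tab (a point): Centre of the front face of the black lock tab, 24 mm wide and 18 mm high, 81 mm above the worktop, standing out from a white housing on the slicer's front side, 92 mm from the slicer's middle line before it is pushed. Push along slicer +x. Axes as the slicer's.
- lemon: Bystander: a lemon 82 x 58 x 57 mm in front of the slicer, toward the handle end. Origin under its middle.
- garlic: Bystander: a garlic bulb 54 mm wide and 55 mm high, in front of the handle. Origin under its middle.
- jam_jar: Bystander: a jam jar 65 mm wide and 90 mm high, beyond the slicer's far end, away from the handle. Origin under its middle.
- bowl: Bystander: a white bowl 130 mm wide and 64 mm high, behind the slicer. Origin under its middle.
- peeler: Bystander: a black peeler 170 mm long and 22 mm high, lying behind the slicer. Origin at its middle.
- teaspoon: Bystander: a steel teaspoon 133 mm long and 9 mm high, lying in front of the slicer away from the handle. Origin at its middle.

How it is judged:
By the outcome, as a careful person would: the job done as asked, in the order asked, and still so for the second after the job is handed in, with the robot touching nothing.
It also fails if it takes over 48 s, if anything falls off the work surface, if the arm or the gripper's body presses on something with over 40 N, if the wrist force passes 120 N, or if a joint passes its speed limit or range.

ROBOT

A 6-joint arm with a two-finger parallel gripper is mounted at the origin on a cart in front of the work surface, level with it; the furniture and walls round the work are solid. World frame = base frame: x ahead of the robot, y to its left, z up, the work surface at z = 0. Lengths are in mm, angles in degrees, forces in N, time in s.
With the tool pointing down it reaches from about 350 to 925 mm from the base axis. Payload 6.4 kg.
Tool frame: the origin (TCP) lies at the very end of the fingers, on their centre line; the grasp point (between the pads) lies 19 mm behind it; z points along the fingers, y is the line along which they close (so a half turn about z gives the same grasp; the last joint's range is limited). The gripper opens to 85 mm and grips with 20 to 120 N. Pads are 22 mm wide; open, the fingers measure 114 mm over their backs; the gripper's body (76 mm by 85 mm) begins 54 mm behind the grasp point. The pads swing forward as they close: fully open they stand 13 mm farther back than shut.
Start: joints at [-75.235, 14.043, 89.255, -0, 76.702, -9.975], TCP at [272.035, -590.348, 231.29] pointing down, gripper open.
Joint ranges: [-179.41, 179.41], [-58.25, 129.5], [7.25, 145.43], [-54.29, 234.29], [11.92, 165.04], [-157.13, 157.13]. Speed limits (degrees/s): [147.25, 147.25, 180, 180, 180, 180].

INTERFACE

Orientations are given as a 3x3 rotation matrix whose columns are the frame's x, y, z axes.
In Python, from workcell import r gives the robot as it stands.
- The arm moves only by the shell command python3 -m pendant 'ROWS' [OPENING] [FORCE]. ROWS is a JSON object of lists of equal length, an entry for each row: "slide": the shift along the tool's x, y, z in cm, a list of three; "roll": the turn about the tool's z in rad. A call has 1 to 12 rows; each row is the pose to reach, as a shift and turn from the pose commanded when the call began, along the tool's axes at that moment; what a row does not reach only later rows make up. A row lasts 1/10 s, in which the tool goes at most 50 mm and 8.59 degrees, less where a joint would pass 70% of its speed; a pose out of reach is approached as far as the arm can. A call with a gripper value outside its range is refused whole. OPENING is the opening, from 0 (shut) to 1 (fully open), set as the call begins (- or left out, the last holds). The fingers move at their own pace and stop on an object; FORCE is the grip in N (left out, the last holds). Time passes only in rows, so rows that repeat a pose let the fingers close. It gives the time, the measured TCP pose, the force, the opening and the grip force at its end, in the units of the state.
- r.sense(): the state, without advancing time (a new reading comes with each control period).
- r.capture(name): name is "side" or "top"; returns a dict with "frame" (384x512x3 uint8, red, green, blue), "fov_y" (degrees; the focal length in pixels is half the picture's height over the tangent of half this angle, whatever the lens; pixels are square), "cx", "cy" (the principal point, pixels), "position" and "attitude" of the camera in the world. Camera axes: x right, y up, looking along -z (the intrinsics and any distortion apply to the point x, -y, -z); pixel columns grow to the right and rows downward; lengths in mm; the calibration is good to about 2 mm. A picture is of the moment at which its call begins. There is no depth.
- r.finish_job(): hands the job in; it is judged then, once.
The state is a dict: "time": time; "q": joint angles; "qvel": joint speeds; "tau": joint torques, N m; "ee_pos": TCP position; "eef_rot": TCP orientation; "force": force on the tool from outside, world axes, zero at the start; "torque": the same for the moment, N m; "width": finger opening in mm; "gripper_force": force on a finger pad.
Only numpy, scipy, OpenCV 4.12 (cv2) and the standard library are available. Lean on these libraries where they do the work, as an engineer would, in place of code of your own. Each camera call takes 0.05 s, during which the arm holds its last target. There are 200 camera calls.

## Working session

There is one attempt and no reset: what is moved stays moved. The work goes in short steps, Python scripts to look and compute and a shell command to move; the robot and the scene stay as the last step left them, time stands still between calls to the robot, and variables do not carry over. Pictures are saved under pics/ and viewed, at most 10 in all, crops included, and the job is handed in when it is done.

```bash
mkdir -p pics; ls
python3 - <<'E'
from workcell import r
import cv2,json
for n in("side","top"):
    c=r.capture(n); cv2.imwrite(f"pics/{n}0.png",c["frame"][:,:,::-1])
    print({k:v for k,v in c.items() if k!="frame"})
s=r.sense();print(s["time"],s["ee_pos"],s["eef_rot"],s["force"],s["width"])
E
```

```text
pics
{'fov_y': 50.23722673716896, 'cx': 252.89617835147558, 'cy': 189.88891259852107, 'position': array([352.28719376, 875.243156  , 891.96918684]), 'attitude': array([[-0.97653976,  0.14858125, -0.15586437],
       [-0.21517055, -0.64481775,  0.73342464],
       [ 0.00846904,  0.74975575,  0.66166049]])}
{'fov_y': 44.0023184785275, 'cx': 263.10352733305655, 'cy': 186.7407392578787, 'position': array([ 396.71161825,   23.4331921 , 1285.94021446]), 'attitude': array([[-0.02075573,  0.99279381, -0.11802397],
       [-0.99972794, -0.01935297,  0.01301919],
       [ 0.01064125,  0.11826208,  0.9929254 ]])}
0.1 [ 271.89642174 -589.83757934  230.26153847] [[ 9.08209023e-01  4.18516601e-01 -4.74347281e-04]
 [ 4.18516773e-01 -9.08207455e-01  1.71162625e-03]
 [ 2.85538266e-04 -1.75303670e-03 -9.99998423e-01]] [-0.05594275 -0.59864721 -0.03809662] 85.29930675105449
```

View pics/side0.png

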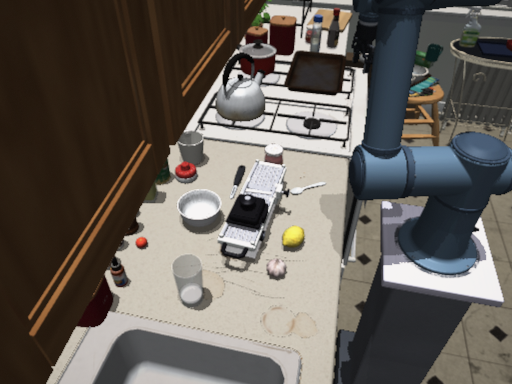

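View pics/top0.png

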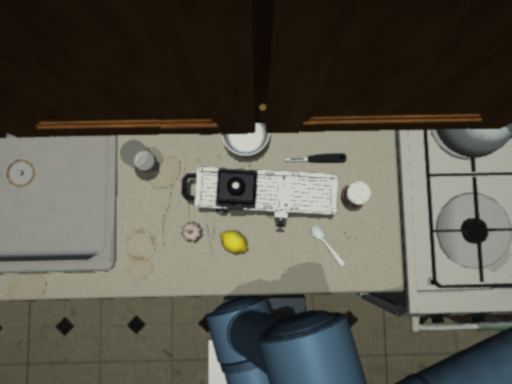

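The top view shows the handle at left (188,187), the guard at about (236,188), the lock tab at about (281,221), the lemon at (234,241), the garlic at (192,231), the jar at (356,193) and the spoon at (327,244). I'll enlarge both views.

Run:
```python
import cv2
a=cv2.imread("pics/top0.png")[155:255,175:375]; cv2.imwrite("pics/topc.png",cv2.resize(a,None,fx=4,fy=4,interpolation=cv2.INTER_CUBIC))
a=cv2.imread("pics/side0.png")[150:270,205:325]; cv2.imwrite("pics/sidec.png",cv2.resize(a,None,fx=5,fy=5,interpolation=cv2.INTER_CUBIC))
```

```text
(no output)
```

View pics/topc.png

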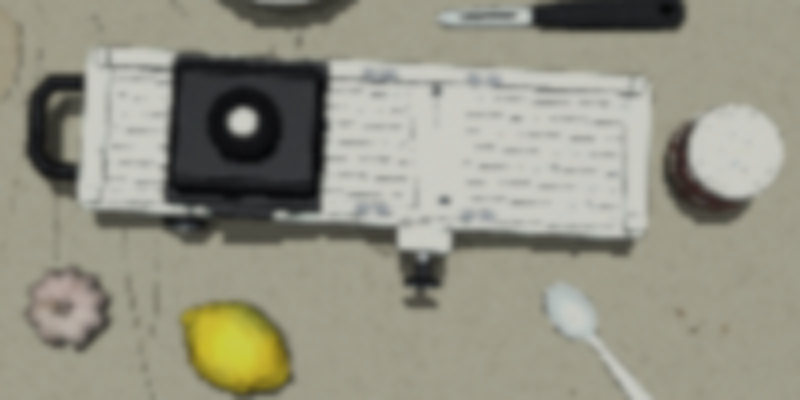

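View pics/sidec.png

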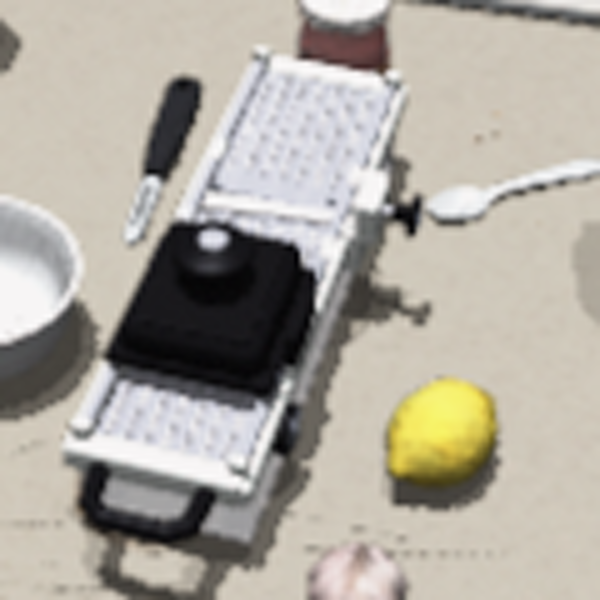

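Crop readings.
- **Top:** frame corners (88,50), (650,80), (640,240) and (80,208); knob (241,122); tab face (421,303).
- **Side:** corners (72,440) and (248,488) near the handle, (398,75) and (262,52) at the far end; knob (212,238); tab face (420,215).

Next I triangulate.

```bash
cat > h.py <<'E'
import numpy as np
C={"side":(50.23722673716896,252.896,189.889,[352.287,875.243,891.969],[[-0.97653976,0.14858125,-0.15586437],[-0.21517055,-0.64481775,0.73342464],[0.00846904,0.74975575,0.66166049]]),
"top":(44.0023184785275,263.1035,186.7407,[396.7116,23.4332,1285.9402],[[-0.02075573,0.99279381,-0.11802397],[-0.99972794,-0.01935297,0.01301919],[0.01064125,0.11826208,0.9929254]])}
def ray(n,u,v):
    f,cx,cy,p,R=C[n]; F=192/np.tan(np.radians(f/2))
    d=np.array(R)@[(u-cx)/F,-(v-cy)/F,-1]; return np.array(p),d/np.linalg.norm(d)
def onz(n,u,v,z):
    p,d=ray(n,u,v); return p+d*(z-p[2])/d[2]
def tri(a,b):
    p,d=ray("top",*a);q,e=ray("side",*b)
    t=np.linalg.lstsq(np.c_[d,-e],q-p,rcond=None)[0]
    x,y=p+d*t[0],q+e*t[1]; return (x+y)/2,np.linalg.norm(x-y)
def proj(n,P):
    f,cx,cy,p,R=C[n]; F=192/np.tan(np.radians(f/2)); c=np.array(R).T@(np.array(P)-p); return cx-F*c[0]/c[2],cy+F*c[1]/c[2]
E
python3 - <<'E'
from h import *
np.set_printoptions(precision=1,suppress=True)
T=lambda x,y:(x/4+174.6,y/4+154.6); S=lambda x,y:(x/5+204.6,y/5+149.6)
pts={"HB":((88,50),(72,440)),"HF":((80,208),(248,488)),"FF":((640,240),(398,75)),"FB":((650,80),(262,52)),"knob":((241,122),(212,238)),"tab":((421,303),(420,215)),
"lemon":((237,346),(442,432)),"garlic":((67,307),(357,590))}
P={}
for k,(a,b) in pts.items():
    x,e=tri(T(*a),S(*b));P[k]=x;print(k,x,round(e,1),"top@z72",onz("top",*T(*a),72)[:2],"side@z72",onz("side",*S(*b),72)[:2])
print(onz("top",*T(241,122),141),onz("side",*S(212,238),141),onz("top",*T(421,303),85),onz("side",*S(420,215),81))
c=sum(P[k] for k in("HB","HF","FF","FB"))/4
y=(P["HB"]+P["HF"]-P["FB"]-P["FF"])[:2];print("len",np.linalg.norm(y)/2);y/=np.linalg.norm(y);x=np.array([y[1],-y[0]])
print("c",c,"y",y,"x",x,"yaw",np.degrees(np.arctan2(-y[0],y[1])))
for k in P: d=P[k][:2]-c[:2];print(k,d@x,d@y,P[k][2])
E
```

```text
HB [593.1 177.4  75.2] 3.5 top@z72 [595.4 178.1] side@z72 [592.2 174.7]
HF [493.7 184.1  69.1] 0.4 top@z72 [493.3 183.7] side@z72 [493.4 186.5]
FF [ 468.8 -173.    76. ] 6.8 top@z72 [ 465.7 -173.9] side@z72 [ 472.9 -178.1]
FB [ 567.  -184.9   70. ] 4.3 top@z72 [ 568.9 -184.4] side@z72 [ 564.3 -182.2]
knob [538.1  76.8 142. ] 0.1 top@z72 [546.7  80.1] side@z72 [555.4   2.3]
tab [432.5 -31.9  84.5] 8.8 top@z72 [428.4 -32.8] side@z72 [438.2 -45.7]
lemon [403.2  86.7  30.1] 1.3 top@z72 [403.6  84.6] side@z72 [400.2 125. ]
garlic [431.5 199.3  20.5] 0.9 top@z72 [430.5 192.1] side@z72 [426.4 239.2]
[538.1  76.9 141. ] [538.3  75.7 141. ] [428.  -32.2  85. ] [437.2 -35.6  81. ]
len 360.6300170331521
c [530.7   0.9  72.6] y [0.1 1. ] x [ 1.  -0.1] yaw -4.053891939743619
HB 49.789425961449325 180.5257453384637 75.23047450038632
HF -49.78942596144949 180.10427169468838 69.0970099432119
FF -49.379852733410786 -177.85945827795652 76.03040022907999
FB 49.37985273341072 -182.77055875519562 70.0224844962242
knob 1.9912274645792163 76.26781067162986 142.03536585034902
tab -95.65355351766438 -39.651745658334164 84.507211741726
lemon -133.18855203553713 76.55379205036711 30.09431699287859
garlic -112.99553874343633 190.86597330556566 20.46149198812992
```

The fit is consistent: slicer centre about (531,1), yaw -4.05°. The runner is about 0.039, so the end face sits at slicer y ≈ 126. First I transit with the fingers shut.

```bash
python3 -m pendant '{"slide":[[3,-3,0],[7,-7,0],[10.5,-10.5,0.5],[14,-14,1],[17.5,-17.5,1.5],[21,-21,2],[24.5,-24.5,2.5],[28,-28,3],[31.5,-31.5,3.5],[34,-34.4,4],[34,-34.4,4]],"roll":[-0.1,-0.2,-0.3,-0.4,-0.5,-0.6,-0.7,-0.8,-0.93,-1.068,-1.068]}' 0 40
cat > st.py <<'E'
from h import *
from workcell import r
np.set_printoptions(precision=2,suppress=True)
s=r.sense();p=s["ee_pos"];R=np.array(s["eef_rot"]);y=np.array([.0707,.9975,0]);x=np.array([.9975,-.0707,0]);c=np.array([531.2,.9,0])
print("t",s["time"],"slicer xyz",(p-c)@x,(p-c)@y,p[2],"F slicer",s["force"]@x,s["force"]@y,s["force"][2],"w",s["width"])
print("tool x,y in slicer",R[:,0]@x,R[:,0]@y,"|",R[:,1]@x,R[:,1]@y,"z",R[:,2])
def to(X,Y,Z):
    print("slide cm to",X,Y,Z,R.T@(c+X*x+Y*y+[0,0,Z]-p)/10)
E
python3 -c "
from st import *
to(0,155,180)
print(s['q'],onz('top',263,125,400),onz('top',263,125,500))"
```

```text
time: 1.2
ee_pos: [436.7, -131.0, 189.9]
eef_rot: [[0.063, 0.998, -0.002], [0.998, -0.063, 0.002], [0.002, -0.002, -1.0]]
force: [-1.0, -0.1, -0.8]
width: -0.5
gripper_force: 0.0
t 1.2 slicer xyz -84.91685177715152 -138.283182479382 189.86703490315975 F slicer -0.9598762841994039 -0.1662681223077927 -0.7786386866225297 w -0.5216533564599488
tool x,y in slicer -0.008200620793789762 0.9999662345667482 | 0.9999664096810451 0.008205422648843656 z [-0.  0. -1.]
slide cm to 0 155 180 [29.26  8.73  1.03]
[-31.03 -10.48 118.87   0.06  71.78 -27.47] [620.58   9.55 400.  ] [595.31  11.12 500.  ]
```

```bash
python3 -m pendant '{"slide":[[3,1,0],[7,2,0],[11,3.5,0],[15,5,0],[19,6.5,0],[23,8,0],[27,8.7,0],[29.3,8.7,0.5],[29.3,8.7,1],[29.3,8.7,1]],"roll":[0,0,0,0,0,0,0,0,0,0]}'
python3 -c "
from st import *
to(0,150,84)
print(s['q'])
import cv2
c=r.capture('side');cv2.imwrite('pics/s1.png',cv2.resize(c['frame'][90:290,180:400,::-1],None,fx=3,fy=3,interpolation=2))"
```

```text
time: 2.2
ee_pos: [543.8, 149.8, 180.0]
eef_rot: [[0.071, 0.997, -0.002], [0.997, -0.071, -0.001], [-0.001, -0.002, -1.0]]
force: [0.0, 0.6, -0.2]
width: -0.3
gripper_force: 0.0
t 2.2 slicer xyz 2.030719281869459 149.45046517071174 180.00281423227375 F slicer -0.029858429020310582 0.5706937729616711 -0.19739899785786574 w -0.3390232834962972
tool x,y in slicer 0.00039983247117929277 1.000001920014984 | 0.999999572186409 -0.0004018369759893198 z [-0. -0. -1.]
slide cm to 0 150 84 [ 0.06 -0.18  9.6 ]
[  3.9    5.69 104.34  -0.03  70.11   7.99]
```

View pics/s1.png

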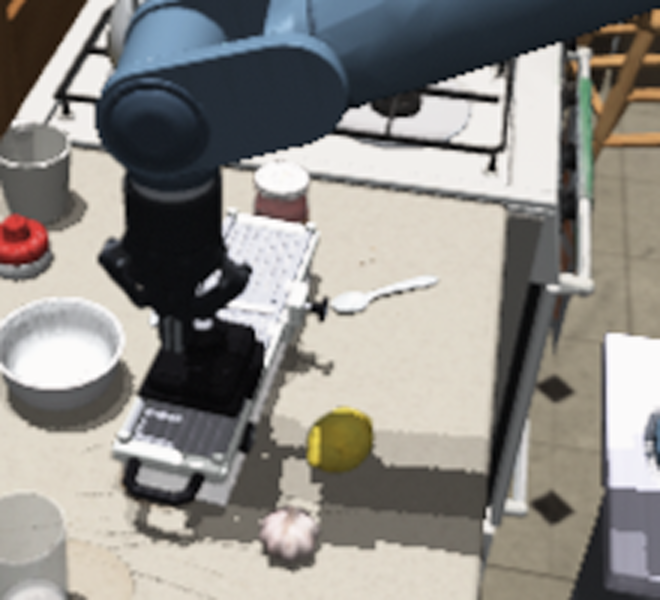

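The arm and cabinet are clear, and the fingertips are shut on the handle side of the guard. I'm descending.

```bash
python3 -m pendant '{"slide":[[0,-0.1,2],[0.2,-0.2,5],[0.2,-0.2,7.5],[0.2,-0.2,9],[0.2,-0.2,9.6],[0.2,-0.2,9.6],[0.2,-0.2,9.6]],"roll":[0,0,0,0,0,0,0]}'
python3 -c "
from st import *
to(0,10+11,84)"
```

```text
time: 2.95
ee_pos: [543.6, 152.3, 86.6]
eef_rot: [[0.071, 0.997, 0.002], [0.997, -0.071, 0.0], [0.0, 0.002, -1.0]]
force: [-0.1, 0.7, -0.2]
width: 0.3
gripper_force: 0.0
t 2.95 slicer xyz 1.6719418621678273 151.9417013841688 86.57011870539472 F slicer -0.11577480648620095 0.7067316214833052 -0.15994590269193004 w 0.2874074514487556
tool x,y in slicer 0.0007599829976815964 1.0000020373520235 | 0.9999997434550777 -0.0007606215967490837 z [ 0.  0. -1.]
slide cm to 0 21 84 [-13.09  -0.16   0.25]
```

```bash
python3 -m pendant '{"slide":[[-0.5,0,0.1],[-1,0,0.2],[-1.3,0,0.2],[-1.6,0,0.2],[-2,0,0.2],[-2.5,0,0.2],[-3,0,0.2],[-3.5,0,0.2],[-4,0,0.2],[-4.5,0,0.2],[-5,0,0.2],[-5.5,0,0.2]],"roll":[0,0,0,0,0,0,0,0,0,0,0,0]}'
python3 -m pendant '{"slide":[[-0.5,0,0],[-1,0,0],[-1.5,0,0],[-2,0,0],[-2.5,0,0],[-3,0,0],[-3.5,0,0],[-4,0,0],[-4.4,0,0],[-4.7,0,0],[-4.8,0,0],[-4.8,0,0]],"roll":[0,0,0,0,0,0,0,0,0,0,0,0]}'
python3 -c "
from st import *
to(0,10+11,84)
import cv2
c=r.capture('top');cv2.imwrite('pics/t2.png',cv2.resize(c['frame'][140:270,170:380,::-1],None,fx=3.5,fy=3.5,interpolation=2))"
```

```text
time: 4.15
ee_pos: [538.7, 98.4, 83.5]
eef_rot: [[0.071, 0.997, 0.001], [0.997, -0.071, 0.002], [0.002, 0.0, -1.0]]
force: [0.8, 5.6, -0.0]
width: 0.3
gripper_force: 2.6
time: 5.35
ee_pos: [535.2, 49.7, 83.3]
eef_rot: [[0.071, 0.997, -0.0], [0.997, -0.071, -0.0], [-0.0, -0.0, -1.0]]
force: [-1.2, 2.9, 0.8]
width: 0.1
gripper_force: 1.1
t 5.35 slicer xyz 0.5022999267015558 48.96003797676937 83.32750063298649 F slicer -1.4395049143337193 2.820052004163348 0.8211832095229069 w 0.11059796223667806
tool x,y in slicer 0.0001983141349848616 1.0000023170377117 | 1.000002320114172 -0.00019837756193392952 z [-0. -0. -1.]
slide cm to 0 21 84 [-2.8  -0.05 -0.07]
```

View pics/t2.png

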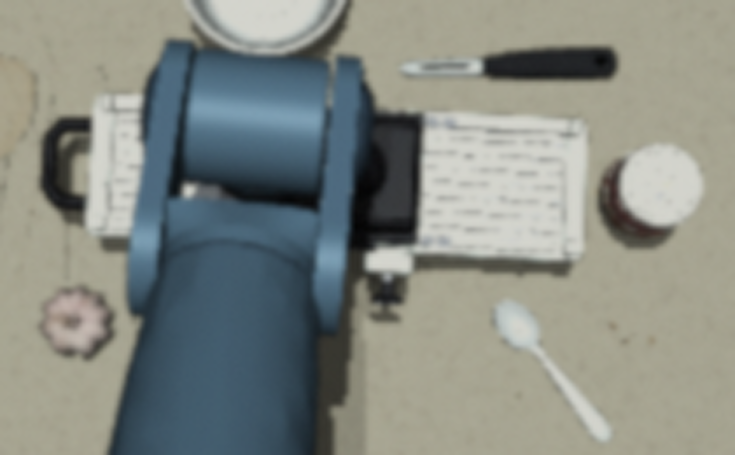

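The guard's far edge is at crop (417,175), which is pixel (289,190), and the bystanders are unmoved. I'll check that edge against the fingertip contact.

```bash
python3 -c "
from st import *
for u,v in ((417,130),(412,215),(420,115)):
  for z in (78,109): print(z,(onz('top',u/3.5+169.6,v/3.5+139.6,z)-c)@y)
"
python3 -m pendant '{"slide":[[-0.3,0,0],[-0.6,0,0],[-0.9,0,0],[-1.2,0,0]],"roll":[0,0,0,0]}'
```

```text
t 5.4 slicer xyz 0.4997275284785334 48.90802676227473 83.27163630447336 F slicer 0.30522787904948423 1.051416506634055 1.2770699687857092 w 0.11728288172052766
tool x,y in slicer 0.00015118860114461674 1.0000022626276135 | 1.0000023188982632 -0.00015131196556529558 z [-0. -0. -1.]
78 -57.14743924701669
109 -55.34801633901387
78 -56.232403450265686
109 -54.45646358364131
78 -58.864504369264516
109 -57.02101552257558
time: 5.8
ee_pos: [534.4, 38.1, 83.3]
eef_rot: [[0.071, 0.997, -0.0], [0.997, -0.071, 0.001], [0.001, -0.0, -1.0]]
force: [-0.4, 5.0, 1.7]
width: 0.0
gripper_force: 2.5
```

```bash
for i in 1; do :; done; python3 -m pendant '{"slide":[[-0.1,0,0],[-0.2,0,0],[-0.3,0,0]],"roll":[0,0,0]}'|egrep 'pos|force:'; python3 -m pendant '{"slide":[[-0.1,0,0],[-0.2,0,0],[-0.2,0,0]],"roll":[0,0,0]}'|egrep 'pos|force:';python3 -m pendant '{"slide":[[-0.1,0,0],[-0.2,0,0],[-0.2,0,0]],"roll":[0,0,0]}'|egrep 'pos|force:'; python3 -c "from st import *"
```

```text
ee_pos: [534.2, 34.9, 83.3]
force: [-0.6, 4.3, 0.5]
gripper_force: 2.2
ee_pos: [534.0, 32.5, 83.2]
force: [-1.4, 1.9, -0.5]
gripper_force: 1.0
ee_pos: [533.9, 30.3, 83.1]
force: [1.0, 0.5, -0.3]
gripper_force: 0.1
t 6.7 slicer xyz 0.5909734627750334 29.528051573042465 83.1473674575855 F slicer 0.9444752662968972 0.6073660882421043 -0.2559854511374094 w -0.22874117532571978
tool x,y in slicer 3.7660105659476084e-05 1.0000017251772462 | 1.000002369245391 -3.767056531875368e-05 z [-0. -0. -1.]
```

The push has fallen to nothing where the drop was expected. I'll advance a little further and look.

```bash
for s in 1; do python3 -m pendant '{"slide":[[-0.1,0,0],[-0.2,0,0],[-0.2,0,0]],"roll":[0,0,0]}'|egrep 'pos|force:'; done; python3 -m pendant '{"slide":[[-0.1,0,0],[-0.2,0,0],[-0.2,0,0]],"roll":[0,0,0]}'|egrep 'pos|force:'
python3 -c "
from st import *
import cv2
c0=r.capture('top');cv2.imwrite('pics/t3.png',cv2.resize(c0['frame'][160:240,200:330,::-1],None,fx=6,fy=6,interpolation=2))"
```

```text
ee_pos: [533.9, 28.5, 83.4]
force: [0.1, 0.1, 0.4]
gripper_force: 0.0
ee_pos: [533.7, 26.7, 83.4]
force: [0.4, -0.3, 0.2]
gripper_force: 0.0
t 7.3 slicer xyz 0.6864906214554489 25.918395418131254 83.36546869502199 F slicer 0.4454440686892203 -0.29769320298640856 0.1889256843900863 w -0.12642843743570542
tool x,y in slicer 0.0003775507254265009 1.000002287443112 | 1.0000022803148665 -0.00037752189036853456 z [ 0. -0. -1.]
```

View pics/t3.png

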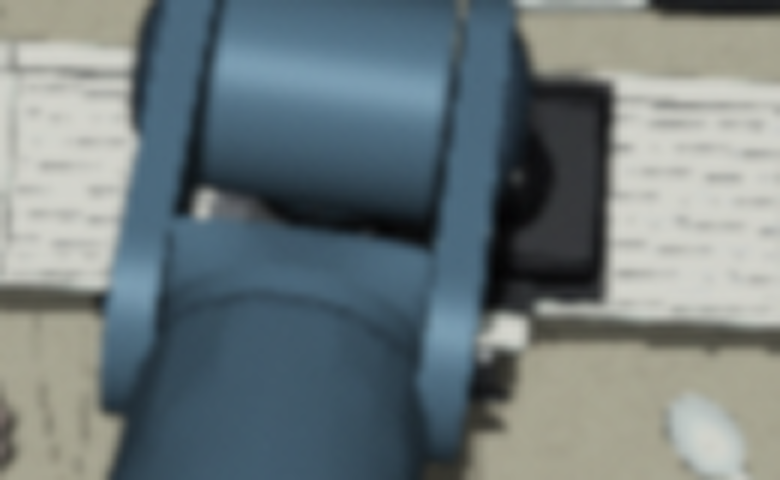

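Zero force over the last 4 mm: the guard ran ahead into the notches by itself. Its far edge is now at about crop (610,90). I'll back off, rise and go round the front toward the lock.

```bash
python3 -m pendant '{"slide":[[1,0,0],[2,0,-1],[2.5,0,-4],[2.5,0,-7],[2.5,-2,-9],[2.5,-5,-9],[1,-9,-9],[-1,-12,-9],[-4,-13.5,-9],[-6,-13.5,-9],[-6.5,-13.5,-9],[-6.5,-13.5,-9]],"roll":[0,0,0,0,0.14,0.28,0.42,0.56,0.7,0.84,0.98,1.12]}'|egrep 'pos|force:'
python3 -m pendant '{"slide":[[0,0,0],[0,0,0],[0,0,0],[0,0,0],[0,0,0]],"roll":[0.14,0.28,0.42,0.45,0.45]}'|egrep 'time|pos|force:'
python3 -c "
from st import *
print((onz('top',301.3,174,109)-c)@y)
to(-130,-40,79)
import cv2
c0=r.capture('top');cv2.imwrite('pics/t4.png',cv2.resize(c0['frame'][155:255,175:375,::-1],None,fx=4,fy=4,interpolation=2))"
```

```text
ee_pos: [394.6, -28.6, 174.3]
force: [-0.7, 0.1, 0.2]
gripper_force: 0.0
time: 9.05
ee_pos: [394.6, -28.0, 173.8]
force: [-0.7, -1.0, -0.3]
gripper_force: 0.0
t 9.05 slicer xyz -134.2478249473498 -38.44003556517156 173.80903483240513 F slicer -0.6059523499872627 -1.076869720990779 -0.3474656241912215 w 0.21343388759067725
tool x,y in slicer 0.9999969193668778 0.003212172948281966 | 0.0032120404690429982 -0.999997196144646 z [ 0. -0. -1.]
-86.47446606808629
slide cm to -130 -40 79 [0.42 0.16 9.48]
```

View pics/t4.png

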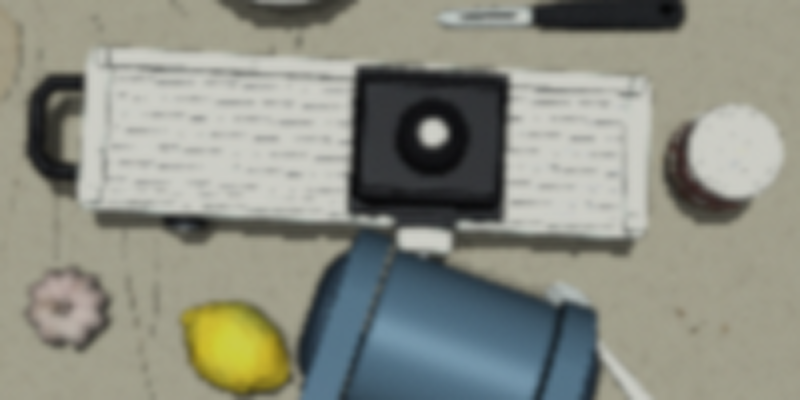

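The guard now stands in line with the lock housing, knob at crop (433,132), and the fingers are off it. I'll check its place and descend in front of the tab.

```bash
python3 -c "
from st import *
print((onz('top',433/4+174.6,132/4+154.6,135.5)-c)@y)"
python3 -m pendant '{"slide":[[0.2,0.1,3],[0.2,0.2,6],[0.2,0.2,8],[0.2,0.2,9.2],[0.2,0.2,9.4],[0.2,0.2,9.4]],"roll":[0,0,0,0,0,0]}'|egrep 'pos|force:'
python3 -c "
from st import *
to(-89.5,-40,79)
import cv2
c0=r.capture('side');cv2.imwrite('pics/s5.png',cv2.resize(c0['frame'][150:250,230:330,::-1],None,fx=6,fy=6,interpolation=2))"
```

```text
t 9.1 slicer xyz -134.3017555292085 -38.49996672273556 173.6630527163479 F slicer -0.6874416935515251 -0.04272812790106215 -0.6884297263149138 w 0.46513607853736316
tool x,y in slicer 0.9999965021802674 0.0033788906754643605 | 0.003378823139189052 -0.9999966545067712 z [ 0. -0. -1.]
-40.6136320234061
ee_pos: [396.3, -30.4, 79.4]
force: [0.9, -0.6, 0.1]
gripper_force: 0.0
t 9.7 slicer xyz -132.3685755785902 -40.760491574636944 79.41775213516749 F slicer 0.9219008095297039 -0.5853724136662629 0.1390363335253315 w -0.2520623698379441
tool x,y in slicer 1.0000009942097592 0.0016337636299868924 | 0.0016337354517488023 -1.0000010306150535 z [-0.  0. -1.]
slide cm to -89.5 -40 79 [ 4.29 -0.07  0.04]
```

View pics/s5.png

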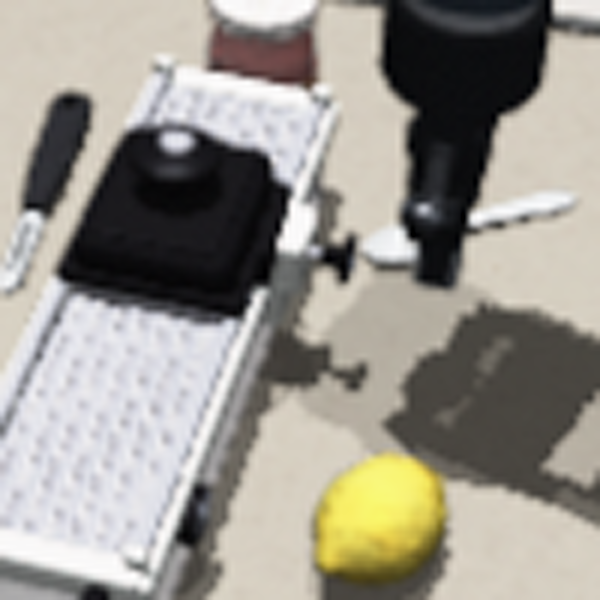

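The guard reads -40.6 against -40, so it's parked. The fingertip (435,275) lines up with the tab (345,258). Pushing in.

```bash
python3 -m pendant '{"slide":[[0.5,0,0.1],[1,0,0.2],[1.5,0,0.2],[2,0,0.2],[2.3,0,0.2],[2.6,0,0.2],[2.9,0,0.2],[3.2,0,0.2],[3.4,0,0.2],[3.6,0,0.2],[3.6,0,0.2]],"roll":[0,0,0,0,0,0,0,0,0,0,0]}'|egrep 'pos|force:'; python3 -m pendant '{"slide":[[0.15,0,0],[0.3,0,0],[0.3,0,0]],"roll":[0,0,0]}'|egrep 'pos|force:'; python3 -c "
from st import *"
```

```text
ee_pos: [432.1, -33.0, 77.1]
force: [-2.5, -0.5, 0.9]
gripper_force: 0.9
ee_pos: [435.1, -33.2, 77.2]
force: [-2.6, -0.7, 0.7]
gripper_force: 1.1
t 11.15 slicer xyz -93.44744095225298 -40.79122986548602 77.15248843051253 F slicer -2.5667142446530966 -0.834515737918628 0.7184460734798763 w -0.1678679490113926
tool x,y in slicer 1.0000021920720128 0.0005720836997973183 | 0.0005720725702923202 -1.000002204193692 z [-0.  0. -1.]
```

```bash
python3 -m pendant '{"slide":[[0.15,0,0],[0.3,0,0],[0.3,0,0]],"roll":[0,0,0]}'|egrep 'pos|force:'; python3 -m pendant '{"slide":[[0.1,0,0],[0.2,0,0],[0.2,0,0]],"roll":[0,0,0]}'|egrep 'pos|force:'; python3 -c "
from st import *"
```

```text
ee_pos: [438.2, -33.4, 77.2]
force: [-2.2, -0.5, -0.1]
gripper_force: 1.0
ee_pos: [440.1, -33.5, 77.1]
force: [-2.3, -0.9, 0.0]
gripper_force: 1.2
t 11.75 slicer xyz -88.43016855229882 -40.79433630350271 77.14756328389103 F slicer -2.2550554039985333 -1.0189161473626056 0.041196916871331424 w 0.1091361527781731
tool x,y in slicer 1.0000021925255296 0.0005776070038745473 | 0.0005775976726960785 -1.000002201143305 z [-0.  0. -1.]
```

```bash
python3 -m pendant '{"slide":[[0.1,0,0],[0.2,0,0],[0.2,0,0]],"roll":[0,0,0]}'|egrep 'pos|force:'; python3 -m pendant '{"slide":[[0.1,0,0],[0.2,0,0],[0.2,0,0]],"roll":[0,0,0]}'|egrep 'pos|force:'
```

```text
ee_pos: [440.7, -33.6, 77.1]
force: [-9.3, -0.3, 6.8]
gripper_force: 4.8
ee_pos: [440.8, -33.6, 77.0]
force: [-19.3, -0.3, 14.0]
gripper_force: 9.4
```

There's a firm stop at slicer x ≈ -88, which puts the tab face at about -78: fully in. Retreating and checking.

```bash
python3 -m pendant '{"slide":[[-0.5,0,0],[-1.5,0,0],[-3,0,0],[-4.5,0,0],[-5.5,0,-2],[-6,0,-6],[-7,0,-10],[-8,2,-12],[-8,6,-12],[-8,10,-12],[-8,14,-12],[-8,16,-12]],"roll":[0,0,0,0,0,0,0,0,0,0,0,0]}'|egrep 'pos|force:'
python3 -m pendant '{"slide":[[0,0,0],[0,0,0]],"roll":[0,0]}'|egrep 'time|pos|force:'
python3 - <<'E'
from workcell import r
import cv2,numpy as np
a=r.capture('top')["frame"][155:255,175:375,::-1];b=r.capture('side')["frame"][150:270,205:325,::-1]
f=lambda i,k:cv2.resize(i,None,fx=k,fy=k,interpolation=2)
a=f(a,2.5);b=f(b,2.4);h=max(len(a),len(b));P=lambda i:cv2.copyMakeBorder(i,0,h-len(i),0,0,0)
cv2.imwrite('pics/end.png',np.hstack([P(a),P(b)]))
E
```

```text
ee_pos: [352.9, -190.5, 198.0]
force: [0.6, -0.2, 0.6]
gripper_force: 0.0
time: 13.75
ee_pos: [353.0, -187.6, 197.3]
force: [-0.2, -0.9, -0.3]
gripper_force: 0.0
```

View pics/end.png

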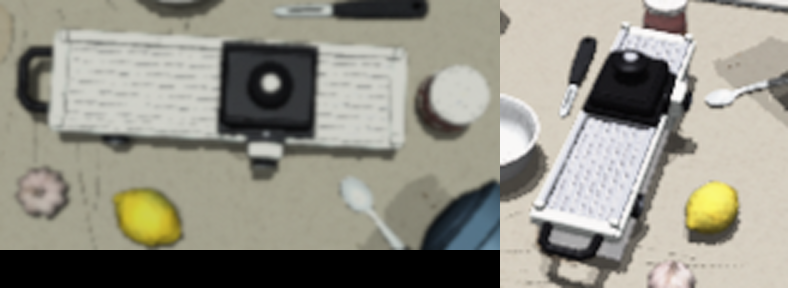

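The guard is parked with its knob at (270,83), the tab is flush against the housing at (264,165), the bystanders haven't moved and the hand is clear.

```bash
python3 -c "
from workcell import r
print(r.finish_job())"
```

```text
the job is handed in; nothing more can be done
None
```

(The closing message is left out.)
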